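# Run a fossil sample from the gated hopper into a tray

## Robot

A 6-joint arm with a two-finger parallel gripper is mounted at the origin on the work surface. World frame = base frame: x ahead of the robot, y to its left, z up, the work surface at z = 0. Lengths are in m, angles in rad, forces in N, time in s.
With the tool pointing down it reaches from about 0.35 to 0.85 m from the base axis. Payload 8.1 kg.
Tool frame: the origin (TCP) lies between the finger pads; the fingertips stand 11 mm ahead of it and the grasp point (between the pads) lies 8 mm behind it (robot.tips_ahead is the distance from the TCP to the fingertips, in m); z points along the fingers, y is the line along which they close (so a half turn about z gives the same grasp; the last joint's range is limited). The gripper opens to 93 mm and grips with 3 to 60 N. Pads are 15 mm wide; open, the fingers measure 128 mm over their backs; the gripper's body (75 mm by 188 mm) begins 65 mm behind the grasp point.
Start: joints at [1.094, 0.13, 1.488, -0, 1.523, -0.085], TCP at [0.229, 0.555, 0.23] pointing down, gripper open.
Joint ranges: [-2.96, 2.96], [-0.89, 2.26], [0.02, 2.5], [-1.34, 4.48], [0, 2.73], [-2.66, 2.66]. Speed limits (rad/s): [2.39, 2.39, 2.79, 3.14, 3.14, 3.14].

## Interface

Orientations are given as a rotation vector (axis times angle).
In Python, from plant import robot gives the robot as it stands. The module is installed in compiled form; this text tells all that it offers.
- The arm moves only by the tool move_arm, never from a script. Its argument "deltas" is one flat list of numbers, 7 for each row, row after row: the shift along the tool's x, y, z in m, then the turn, a rotation vector about the tool's x, y, z in rad, then the opening, from 0 (shut) to 1 (fully open). A call has 1 to 12 rows; each row is the pose to reach, as a shift and turn from the pose commanded when the call began, along the tool's axes at that moment; what a row does not reach only later rows make up. A row lasts 1/8 s, in which the tool goes at most 62.5 mm and 10.7 degrees, less where a joint would pass 70% of its speed; a pose out of reach is approached as far as the arm can. A call with a gripper value outside its range is refused whole. The fingers move at their own pace and stop on an object; "squeeze" is the grip in N (left out, the last holds). Time passes only in rows, so rows that repeat a pose let the fingers close. It gives the time, the measured TCP pose, the force, the opening and the grip force at its end, in the units of the state.
- robot.read_state(): the state, without advancing time (a new reading comes with each control period).
- robot.read_camera(name): name is "scene" or "side" or "wrist"; returns (picture, depth): 420x560x3 uint8, red, green, blue; 420x560 float32, m along the optical axis (not along the pixel's ray), 0 where there is no reading.
- robot.camera_model(name): a dict with "K" (3x3 intrinsics, pixels), "R" (3x3) and "t" (3): a world point X has camera coordinates R X + t; the wrist camera has in their place "tool_from_camera" (4x4, takes a point from camera to tool coordinates, whose origin is the TCP and whose axes are the flange's). Camera axes: x right, y down, z forward; pixel columns grow to the right and rows downward; lengths in m; the calibration is good to about 2 mm. A picture is of the moment at which its call begins: read the wrist's pose just before it. camera_model takes no time and is no camera call.
- robot.close_job(): hands the job in; it is judged then, once.
Trained networks look in the newest picture that a camera, given by its name, has taken for a name from the list of things; names that differ only in an ending like _2 or _b are one class to them, and where a whole thing is asked for, a point or a joint stands for the part that bears it (a point fixed in the world has none). Each returns a list of dicts, best first, with "confidence" (0 to 1); they miss things now and then, are a little off and sometimes report something else, mostly with a low value. They report only what shows in the picture. A call takes as long as a camera call. They do not tell look-alikes from the thing itself.
- robot.recognise(camera, label): "uv" ([column, row] in pixels, amid what is visible of it).
The state is a dict: "t": time; "q": joint angles; "dq": joint speeds; "joint_torque": joint torques, N m; "tool_pos": TCP position; "orientation": TCP orientation; "force": force on the tool from outside, world axes, zero at the start; "wrist_torque": the same for the moment, N m; "opening": finger opening in m; "gripper_force": force on a finger pad.
Only numpy, scipy, OpenCV 4.12 (cv2) and the standard library are available. Lean on these libraries where they do the work, as an engineer would, in place of code of your own. Each camera call takes 0.05 s, during which the arm holds its last target. There are 200 camera calls.

## Task

Stand the empty plywood tray on the bench under the hopper's pouring lip, with the gate still shut, and let go of it; then take the handle of the spring-closed slide gate, pull it out until its pointer is at the red line, and keep it there while all four stone chunks run down into the tray. Finish still holding the gate at the red line, with the chunks at rest in the tray, and leave the other things on the bench where they are.

Things in the scene. Friction and masses are not known exactly. Their poses are not given: they have to be found in the camera images.
- tray: empty plywood specimen tray, open on top, 130 (x) x 160 (y) x 40 high outside; walls 8 thick, floor 8 thick; about 0.24 kg. Origin: centre of its underside, z up. One end wall can be pinched from above (the walls at y = +-76).
- hopper: sample hopper fixed to the bench: polished steel trough sloping at 36 degrees, 56 wide inside, sides 58 high, on a blue base and legs. Origin: on the bench straight below the pouring lip. z up; -y is the way pieces pour, -x the way the gate is pulled. Trough x +-32, y 0 to 245, rising to about 320; base and legs x +-62, y 75 to 250; nothing below the trough for y < 75.
- lip (a point): middle of the trough's lower edge, the pouring lip, 72 above the bench (underside 68); axes as the hopper. Pieces slide off it and land 10 to 70 beyond it along the hopper's -y.
- gate: slide gate: blade across the trough 99 up the slope from the lip, with a bow handle on the robot's side. Origin and axes as the hopper when shut. It slides along the hopper's -x from 0 (shut) to 85 mm (stop). A spring shuts it: 4 N shut, 9.7 N at the red line (63 mm out; the blade clears the trough 56 mm out), 0.09 N per mm; 0.35 kg. Let go, it springs shut.
- grip_bar (a point): middle of the gate handle's black grip bar: level, 13 thick, 80 long, along the hopper's y, 166 above the bench. Shut: x = -105, y = 62 in the hopper frame. 52 of free room between it and the handle plate on the trough's side; open space outside, above and below. Two level stems at its ends (+-36 from the middle) join it to the plate.
- pointer (a point): tip of the orange pointer on the gate handle, over the white scale; the same x (hopper frame) as the grip bar, y = 124, z = 162; axes as the hopper.
- mark (a point): the red line, 4 wide, across the white scale bar (16 wide, x -34 to -200, y = 124, z 156 to 160) fixed to the hopper; the line is at x = -168, z = 162 in the hopper frame; axes as the hopper. With the pointer over it the two points coincide.
- chunk1: chunk of fossil-bearing limestone no. 1, rough, about 26 x 29 x 23, some 0.03 kg; starts in the trough behind the gate. Origin at its middle.
- chunk2: chunk of fossil-bearing limestone no. 2, rough, about 26 x 29 x 23, some 0.03 kg; starts in the trough behind the gate. Origin at its middle.
- chunk3: chunk of fossil-bearing limestone no. 3, rough, about 26 x 29 x 23, some 0.03 kg; starts in the trough behind the gate. Origin at its middle.
- chunk4: chunk of fossil-bearing limestone no. 4, rough, about 26 x 29 x 23, some 0.03 kg; starts in the trough behind the gate. Origin at its middle.
- slab: bystander: grey-buff limestone slab with a fossil fish, 150 x 95 x 14. Origin: centre of its underside.
- ammonite: bystander: brown ammonite lying flat, 66 across, 19 high. Origin: centre of its underside.
- wash_bottle: bystander: white plastic bottle with an orange cap, 60 across, 165 high. Origin: centre of its underside.
- jar: bystander: amber jar with a black lid, 54 across, 75 high. Origin: centre of its underside.
- brush: bystander: wooden-handled brush, 170 long, lying along its x axis. Origin: on the bench under it.
- card_tray: bystander: empty grey card tray with a paper slip, 100 x 75 x 22. Origin: centre of its underside.
There are look-alikes about, which are no part of the job. Of the things like the tray, leave any that is pink; of the rest the smaller one is meant.

How it is judged:
On the way, in this order (a step that is already met when the one before it is completed fails the run):
1. the tray stands flat on the bench, let go, with the pouring lip over its inside and the gate still shut (x of lip in the frame of tray between -0.057 and 0.057 m and y of lip in the frame of tray between -0.072 and 0.072 m and height (world z) of tray below 0.004 m and angle between tray's own z axis and vertical below 0.04 rad and linear speed of tray below 0.02 m/s and contact force between the arm and tray below 0.2 N and x of pointer in the frame of mark above 0.055 m), for 0.2 s.
2. the gate is held by the fingers with its pointer at the red line (x of pointer in the frame of mark between -0.007 and 0.007 m and contact force between the fingers and gate above 1.5 N and linear speed of gate below 0.01 m/s), for 0.3 s.
At the end, for the whole second after the job is handed in: The fingers hold the gate still with its pointer within 7 mm of the red line; the tray stands flat and untouched by the robot on the bench with the pouring lip over its inside; all four chunks lie at rest inside the tray (all of step 2 and x of lip in the frame of tray between -0.057 and 0.057 m and y of lip in the frame of tray between -0.072 and 0.072 m and height (world z) of tray below 0.004 m and angle between tray's own z axis and vertical below 0.04 rad and linear speed of tray below 0.02 m/s and contact force between the arm and tray below 0.2 N and x of chunk1 in the frame of tray between -0.056 and 0.056 m and y of chunk1 in the frame of tray between -0.071 and 0.071 m and z of chunk1 in the frame of tray between 0.005 and 0.05 m and linear speed of each of chunk1, chunk2, chunk3, chunk4 below 0.03 m/s and x of chunk2 in the frame of tray between -0.056 and 0.056 m and y of chunk2 in the frame of tray between -0.071 and 0.071 m and z of chunk2 in the frame of tray between 0.005 and 0.05 m and x of chunk3 in the frame of tray between -0.056 and 0.056 m and y of chunk3 in the frame of tray between -0.071 and 0.071 m and z of chunk3 in the frame of tray between 0.005 and 0.05 m and x of chunk4 in the frame of tray between -0.056 and 0.056 m and y of chunk4 in the frame of tray between -0.071 and 0.071 m and z of chunk4 in the frame of tray between 0.005 and 0.05 m); the arm keeps its last pose, push and grip.
It fails at once if another thing on the bench is displaced by more than 30 mm (distance of any of slab, ammonite, wash_bottle, jar, brush, card_tray from where it was at the start of the episode above 0.03 m).
It also fails if it takes over 54 s, if anything falls off the work surface, if the arm or the gripper's body presses on something with over 40 N, if the wrist force passes 120 N, or if a joint passes its speed limit or range.

## Working session

There is one attempt and no reset: what is moved stays moved. The work goes in short steps, Python scripts to look and compute and a tool call to move; the robot and the scene stay as the last step left them, time stands still between calls to the robot, and variables do not carry over. Pictures are saved under pics/ and viewed, at most 10 in all, crops included, and the job is handed in when it is done.

Besides the shell and the picture viewer there is one more tool, called after "Request:" by a JSON object that holds its "method" and its "body", one argument or row to a line. move_arm: Moves the arm, as the interface text tells. Its arguments: {"type":"object","properties":{"deltas":{"type":"array","items":{"type":"number"}},"squeeze":{"type":"number"}},"required":["deltas"]}

```bash
mkdir -p pics; cat > h.py <<'E'
import numpy as np, cv2
from scipy.spatial.transform import Rotation as Ro
from plant import robot
def cam(name):
    s=robot.read_state(); rgb,d=robot.read_camera(name); m=robot.camera_model(name); K=np.array(m["K"])
    if name=="wrist":
        T=np.eye(4); T[:3,:3]=Ro.from_rotvec(s["orientation"]).as_matrix(); T[:3,3]=s["tool_pos"]
        W=T@np.array(m["tool_from_camera"])
    else:
        R=np.array(m["R"]);t=np.array(m["t"]); W=np.eye(4); W[:3,:3]=R.T; W[:3,3]=-R.T@t
    v,u=np.mgrid[0:420,0:560]
    P=np.stack([(u-K[0,2])/K[0,0]*d,(v-K[1,2])/K[1,1]*d,d],-1)
    P=P@W[:3,:3].T+W[:3,3]; P[d==0]=np.nan
    return rgb,d,P
def save(n,rgb): cv2.imwrite("pics/"+n,rgb[...,::-1])
E
python3 - <<'E'
from h import *
ims=[]
for c in ("scene","side"):
    rgb,d,P=cam(c); np.savez(c,rgb=rgb,P=P); save(c+"0.png",rgb)
    for l in ("tray","hopper","lip","gate","grip_bar","pointer","mark"):
        for r in robot.recognise(c,l)[:4]:
            u,v=[int(round(x)) for x in r["uv"]]; print(c,l,(u,v),round(r["confidence"],2),P[min(v,419),min(u,559)].round(3))
s=robot.read_state();print(s["t"],s["orientation"])
E
```

```text
scene tray (280, 169) 0.9 [ 0.186 -0.349  0.017]
scene tray (193, 179) 0.88 [ 0.51  -0.527  0.009]
scene tray (239, 202) 0.66 [ 0.442 -0.275  0.011]
scene tray (372, 315) 0.62 [0.47  0.419 0.094]
scene hopper (275, 286) 0.78 [0.678 0.285 0.24 ]
scene hopper (375, 312) 0.29 [0.466 0.423 0.108]
scene lip (270, 286) 0.91 [0.684 0.273 0.232]
scene gate (262, 237) 0.59 [ 0.476 -0.072 -0.001]
scene gate (270, 287) 0.48 [0.686 0.276 0.233]
scene grip_bar (374, 311) 0.66 [0.467 0.42  0.109]
scene grip_bar (269, 237) 0.52 [0.557 0.091 0.174]
scene pointer (265, 239) 0.57 [0.569 0.088 0.171]
scene mark (174, 218) 0.2 [ 0.68  -0.351  0.006]
scene mark (275, 286) 0.15 [0.678 0.285 0.24 ]
side tray (261, 364) 0.69 [ 0.185 -0.328  0.009]
side tray (428, 350) 0.67 [ 0.526 -0.514  0.011]
side tray (338, 295) 0.56 [ 0.447 -0.275  0.009]
side tray (295, 138) 0.33 [0.592 0.135 0.177]
side hopper (292, 137) 0.82 [0.593 0.152 0.169]
side lip (296, 140) 0.86 [0.594 0.133 0.17 ]
side gate (292, 146) 0.58 [0.593 0.152 0.135]
side gate (309, 129) 0.2 [0.652 0.15  0.173]
side grip_bar (292, 148) 0.77 [0.594 0.154 0.126]
side pointer (293, 149) 0.97 [0.595 0.149 0.125]
side mark (295, 139) 0.6 [0.59  0.131 0.177]
0.8 [6.11434404e-01 3.08151023e+00 1.78315363e-05]
```

View pics/scene0.png

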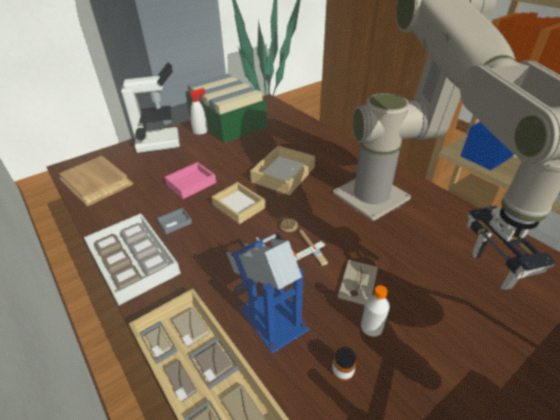

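View pics/side0.png

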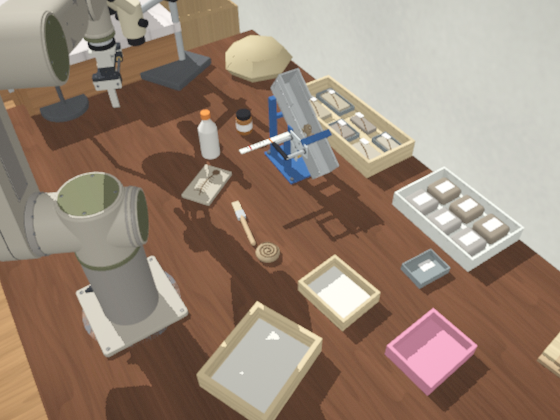

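Look-alikes for the tray in the scene picture:
- (280,169): large plywood tray
- (193,179): pink tray
- (239,202): small plywood tray, also at (338,295) in the side picture

The small plywood tray is my choice. The hopper is at (275,290), its white scale at (310,250), and its lip points away from the wash bottle, towards -y.

```bash
cat > fit.py <<'E'
import numpy as np
from scipy.optimize import least_squares
a=np.radians(36); s=np.array([0,np.cos(a),np.sin(a)]); n=np.array([0,-np.sin(a),np.cos(a)]); ex=np.array([1.,0,0])
L=np.array([0,0,.072])
def boxes(g=0):
    S=np.stack([ex,s,n]); I=np.eye(3)
    B=[(L+s*.15-n*.002,S,[.032,.15,.002])]
    for k in (-1,1): B.append((L+ex*k*.030+s*.15+n*.029,S,[.002,.15,.029]))
    B.append((np.array([-.117,.124,.158]),I,[.083,.008,.002]))
    B.append((np.array([-.105-g,.062,.166]),I,[.0065,.04,.0065]))
    return B
def dist(Q,g=0):
    D=[]
    for c,R,h in boxes(g):
        q=np.abs((Q-c)@R.T)-h
        D.append(np.linalg.norm(np.maximum(q,0),axis=1)+np.minimum(q.max(1),0))
    return np.abs(np.min(D,0))
def toh(p,Pw):
    c,s_=np.cos(p[2]),np.sin(p[2]); R=np.array([[c,-s_,0],[s_,c,0],[0,0,1]])
    return (Pw-np.array([p[0],p[1],0]))@R
def tow(p,Q):
    c,s_=np.cos(p[2]),np.sin(p[2]); R=np.array([[c,-s_,0],[s_,c,0],[0,0,1]])
    return np.asarray(Q)@R.T+np.array([p[0],p[1],0])
E
python3 - <<'E'
from h import *; from fit import *
X=[];T=[]
for c in("scene","side"):
    z=np.load(c+".npz"); rgb=z["rgb"].astype(int);P=z["P"]
    r,g,b=rgb[...,0],rgb[...,1],rgb[...,2]
    blue=(b-r>40)
    ok=np.isfinite(P[...,0])&(P[...,0]>.42)&(P[...,0]<.85)&(P[...,1]>-.05)&(P[...,1]<.38)&(P[...,2]>.07)&~blue
    print(c,ok.sum()); X.append(P[ok])
    t=np.isfinite(P[...,0])&(abs(P[...,0]-.445)<.14)&(abs(P[...,1]+.275)<.12)
    for nm,m in(("rim",t&(P[...,2]>.03)&(P[...,2]<.055)),):
        Q=P[m]; T.append(Q); rc=cv2.minAreaRect((Q[:,:2]*1000).astype(np.float32)); print(c,nm,len(Q),rc,np.median(Q[:,2]))
Q=np.vstack(T); print(cv2.minAreaRect((Q[:,:2]*1000).astype(np.float32)), np.percentile(Q,[1,99],axis=0))
X=np.vstack(X); X=X[::max(1,len(X)//6000)]
best=None
for y0 in np.radians(np.arange(-60,61,20)):
    f=least_squares(lambda p:dist(toh(p,X)),[.65,.08,y0],loss="soft_l1",f_scale=.003)
    if best is None or f.cost<best.cost: best=f
    print(round(y0,2),f.x.round(4),f.cost)
p=best.x; np.save("hop.npy",p); d=dist(toh(p,X)); print(p,np.percentile(d,[25,50,75,90]))
for nm,q in dict(lip=[0,0,.072],grip=[-.105,.062,.166],mark=[-.168,.124,.162],grip_open=[-.168,.062,.166]).items(): print(nm,tow(p,q).round(4))
a=cv2.imread("pics/scene0.png")[130:250,140:340]; b=cv2.imread("pics/side0.png")[70:190,220:420]
cv2.imwrite("pics/crop1.png",cv2.resize(np.vstack([a,b]),None,fx=2.5,fy=2.5,interpolation=cv2.INTER_CUBIC))
E
```

```text
scene 2760
scene rim 458 ((407.75128173828125, -276.4952697753906), (221.71437072753906, 168.5344696044922), 8.594212532043457) 0.039531783917161445
side 3861
side rim 982 ((403.78741455078125, -279.6806335449219), (227.93238830566406, 166.88873291015625), 9.694219589233398) 0.03821028607284038
((404.5833740234375, -277.9126281738281), (230.09695434570312, 170.10618591308594), 9.694217681884766) [[ 0.30604125 -0.37523442  0.03049001]
 [ 0.5222247  -0.18581944  0.05405091]]
-1.05 [ 0.6312  0.051  -0.0724] 0.18749185136317484
-0.7 [ 0.6312  0.051  -0.0724] 0.18749184889820542
-0.35 [ 0.6312  0.051  -0.0724] 0.18749185136364435
0.0 [ 0.6312  0.051  -0.0724] 0.18749185136325308
0.35 [ 0.6312  0.051  -0.0724] 0.18749185135957985
0.7 [ 0.6312  0.051  -0.0724] 0.18749185136305932
1.05 [ 0.6312  0.051  -0.0724] 0.18749185141651153
[ 0.63122493  0.05098222 -0.0724482 ] [0.00096066 0.00266528 0.01383697 0.0256581 ]
lip [0.6312 0.051  0.072 ]
grip [0.531  0.1204 0.166 ]
mark [0.4726 0.1868 0.162 ]
grip_open [0.4682 0.125  0.166 ]
```

View pics/crop1.png

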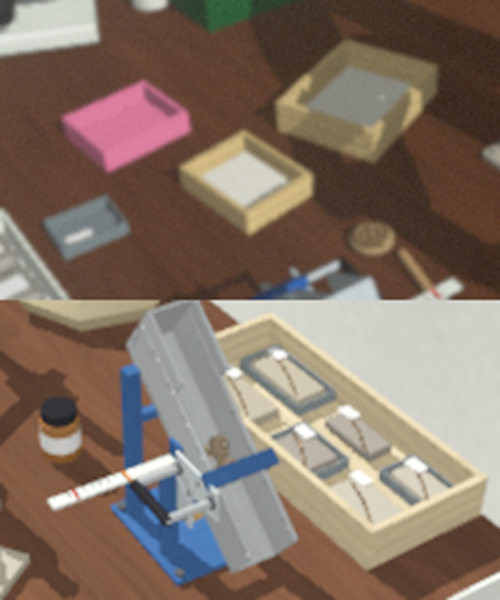

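The crop shows the small plywood tray (crop ~(247,180)), clearly smaller than the plywood one at (357,97) and not pink. The hopper has a white scale with a red line, a black grip bar, and its lip at crop ~(265,555). Next I'll refine the fits, using a vertically cut trough.

```bash
python3 - <<'E'
s=open("fit.py").read()
i=s.index("def dist"); j=s.index("def toh")
s=s[:i]+'''def dist(Q,g=0):
    D=[]
    # trough: cut vertically at y=0 and .245 (sheared boxes: w = height over floor, vertical)
    w=(Q[:,2]-.072)-Q[:,1]*np.tan(a); ca=np.cos(a)
    def sh(xc,hx,w0,w1):
        q=np.stack([abs(Q[:,0]-xc)-hx,abs(Q[:,1]-.1225)-.1225,(abs(w-(w0+w1)/2)-(w1-w0)/2)*ca],1)
        return np.linalg.norm(np.maximum(q,0),axis=1)+np.minimum(q.max(1),0)
    D=[sh(0,.032,-.005,0),sh(-.03,.002,0,.0717),sh(.03,.002,0,.0717)]
    for c,R,h in boxes(g)[3:]:
        q=np.abs((Q-c)@R.T)-h
        D.append(np.linalg.norm(np.maximum(q,0),axis=1)+np.minimum(q.max(1),0))
    return np.abs(np.min(D,0))
'''+s[j:]
open("fit.py","w").write(s)
E
cat >> h.py <<'E'
def delta(pos,Rt,s=None):
    """tool-frame shift and rotvec from measured pose to world pose"""
    s=s or robot.read_state(); R=Ro.from_rotvec(s["orientation"])
    return np.r_[R.inv().apply(np.array(pos)-s["tool_pos"]),(R.inv()*Rt).as_rotvec()].round(4)
def down(yaw):  # tool down, tool y at world yaw
    y=np.array([np.cos(yaw),np.sin(yaw),0]); z=np.array([0,0,-1.]); return Ro.from_matrix(np.stack([np.cross(y,z),y,z],1))
E
python3 - <<'E'
from h import *; from fit import *
X=[];C=[];N=[]
for k,c in enumerate(("scene","side")):
    z=np.load(c+".npz"); rgb=z["rgb"].astype(int);P=z["P"]
    blue=(rgb[...,2]-rgb[...,0]>40)
    ok=np.isfinite(P[...,0])&(P[...,0]>.42)&(P[...,0]<.85)&(P[...,1]>-.05)&(P[...,1]<.38)&(P[...,2]>.07)&~blue
    X.append(P[ok]); 
    t=np.isfinite(P[...,0])&(P[...,2]>.015)&(P[...,2]<.06)&(abs(P[...,0]-.445)<.2)&(abs(P[...,1]+.275)<.14)
    n,lab,st,ce=cv2.connectedComponentsWithStats(t.astype(np.uint8)); 
    u,v=((239,202),(338,295))[k]
    i=min((j for j in range(1,n) if st[j,4]>80),key=lambda j:np.hypot(*(ce[j]-(u,v))))
    C.append(P[lab==i])
def tdist(p,Q):
    q=toh(p,Q); D=[]
    def box(c,h):
        e=np.abs(q-np.array(c))-h; return np.linalg.norm(np.maximum(e,0),axis=1)+np.minimum(e.max(1),0)
    for k in(-1,1): D+= [box([k*.061,0,.02],[.004,.08,.02]),box([0,k*.076,.02],[.065,.004,.02])]
    return np.min(D,0)
for Q in (C[0],C[1],np.vstack(C)):
    fs=[least_squares(lambda p:tdist(p,Q),[.445,-.275,y],loss="soft_l1",f_scale=.002) for y in np.arange(-1.5,1.6,.25)]
    f=min(fs,key=lambda f:f.cost); print("tray",len(Q),f.x.round(4),f.cost,sorted(round(g.cost,5) for g in fs)[:6],np.median(abs(f.fun)))
np.save("tray.npy",f.x)
for Q in (X[0],X[1],np.vstack(X)):
    f=least_squares(lambda p:dist(toh(p,Q)),[.631,.051,-.07],loss="cauchy",f_scale=.002); print("hop",f.x.round(4),np.percentile(dist(toh(f.x,Q)),[25,50,75]).round(4))
p=f.x; np.save("hop.npy",p)
for l,c in (("ammonite","scene"),("brush","side"),("slab","scene"),("wash_bottle","side")):
    robot
print({n:tow(p,q).round(4) for n,q in dict(lip=[0,0,.072],grip=[-.105,.062,.166],grip_open=[-.168,.062,.166],traygoal=[0,-.05,0]).items()})
E
```

```text
tray 691 [ 0.4496 -0.271   0.132 ] 0.0009053801938063003 [np.float64(0.00091), np.float64(0.00091), np.float64(0.00091), np.float64(0.00091), np.float64(0.00091), np.float64(0.00091)] 0.0012552013529797228
tray 1428 [ 0.4493 -0.2715  0.1322] 0.0011901028708561792 [np.float64(0.00119), np.float64(0.00119), np.float64(0.00119), np.float64(0.00119), np.float64(0.00119), np.float64(0.00119)] 0.0009163491602862672
tray 2119 [ 0.4493 -0.2713  0.1321] 0.002113247212639706 [np.float64(0.00211), np.float64(0.00211), np.float64(0.00211), np.float64(0.00211), np.float64(0.00211), np.float64(0.00211)] 0.0010237912839510706
hop [ 0.634   0.0495 -0.0568] [0.0008 0.0063 0.0189]
hop [ 0.6305  0.0482 -0.0704] [0.0009 0.0018 0.0098]
hop [ 0.6336  0.0486 -0.0573] [0.0008 0.0024 0.0142]
{'lip': array([0.6336, 0.0486, 0.072 ]), 'grip': array([0.5324, 0.1165, 0.166 ]), 'grip_open': array([0.4695, 0.1201, 0.166 ]), 'traygoal': array([ 0.6308, -0.0013,  0.    ])}
```

```bash
python3 - <<'E'
from h import *
s=robot.read_state()
print("A",delta([.36,.10,.29],down(-.13)))
s2=dict(s); s2["tool_pos"]=np.array([.36,.10,.29]); s2["orientation"]=down(-.13).as_rotvec()
print("B",delta([.4593,-.3466,.16],down(.132-np.pi/2),s2))
E
```

```text
A [-0.2945 -0.3701 -0.0604  0.     -0.      1.309 ]
B [-0.43    0.1564  0.13    0.      0.      1.3088]
```

Request:
{"method": "move_arm", "body": {
  "deltas": [0,0,-0.06,0,0,0,0.65,-0.2945,-0.3701,-0.0604,0,0,1.309,0.65,-0.2945,-0.3701,-0.0604,0,0,1.309,0.65,-0.2945,-0.3701,-0.0604,0,0,1.309,0.65,-0.2945,-0.3701,-0.0604,0,0,1.309,0.65,-0.2945,-0.3701,-0.0604,0,0,1.309,0.65,-0.2945,-0.3701,-0.0604,0,0,1.309,0.65,-0.2945,-0.3701,-0.0604,0,0,1.309,0.65,-0.2945,-0.3701,-0.0604,0,0,1.309,0.65,-0.2945,-0.3701,-0.0604,0,0,1.309,0.65,-0.2945,-0.3701,-0.0604,0,0,1.309,0.65]
}}

```text
t: 2.17
tool_pos: [0.3599, 0.1004, 0.2902]
orientation: [-2.361, -2.072, -0.001]
force: [-0.0, 1.2, 0.0]
opening: 0.0605
gripper_force: 0.0
```

Request:
{"method": "move_arm", "body": {
  "deltas": [-0.43,0.1564,0.13,0,0,1.309,0.65,-0.43,0.1564,0.13,0,0,1.309,0.65,-0.43,0.1564,0.13,0,0,1.309,0.65,-0.43,0.1564,0.13,0,0,1.309,0.65,-0.43,0.1564,0.13,0,0,1.309,0.65,-0.43,0.1564,0.13,0,0,1.309,0.65,-0.43,0.1564,0.13,0,0,1.309,0.65,-0.43,0.1564,0.13,0,0,1.309,0.65,-0.43,0.1564,0.13,0,0,1.309,0.65,-0.43,0.1564,0.13,0,0,1.309,0.65]
}}

```text
t: 3.42
tool_pos: [0.46, -0.345, 0.1598]
orientation: [-3.134, -0.21, 0.001]
force: [-0.4, -0.2, 0.1]
opening: 0.0602
gripper_force: 0.0
```

Nearly above the end wall, so I'll check with the wrist camera.

```bash
python3 - <<'E'
from h import *; from fit import *
rgb,d,P=cam("wrist"); save("w1.png",rgb)
m=np.isfinite(P[...,0])&(P[...,2]>.034)&(P[...,2]<.05)&(P[...,1]<-.15)&(P[...,0]>.35)
Q=P[m]; print(len(Q), cv2.minAreaRect((Q[:,:2]*1000).astype(np.float32)), np.median(Q[:,2]))
t=np.load("tray.npy"); q=toh(t,Q); e=q[(abs(q[:,0])<.05)&(abs(q[:,1]+.076)<.012)]; print("end wall y local",len(e),np.percentile(e[:,1],[2,50,98]))
s=robot.read_state(); print(delta([.4593,-.3466,.023],down(.132-np.pi/2)))
E
```

```text
13147 ((488.097900390625, -363.0855712890625), (174.68014526367188, 370.433837890625), 15.090479850769043) 0.04053238566655892
end wall y local 1393 [-0.07787295 -0.07402211 -0.07017843]
[-0.001   0.0016  0.1373 -0.0004 -0.0002  0.002 ]
```

View pics/w1.png

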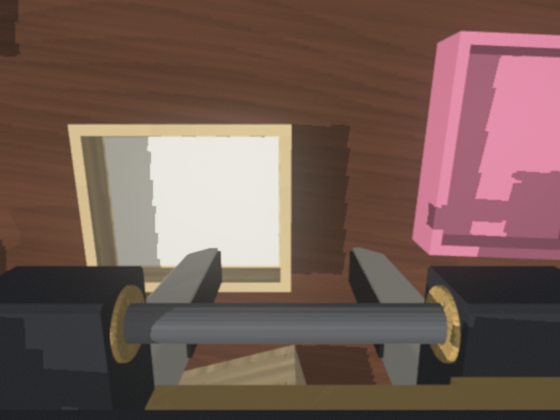

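The wrist picture shows the small plywood tray at (180,210). Its end wall at u≈285 sits midway between the fingers, and the pink tray is well clear. I'll descend and pinch.

Request:
{"method": "move_arm", "body": {
  "deltas": [-0.001,0,0.06,0,0,0,0.65,-0.001,0,0.1,0,0,0,0.65,-0.001,0,0.12,0,0,0,0.65,-0.001,0,0.137,0,0,0,0.65,-0.001,0,0.137,0,0,0,0.65,-0.001,0,0.137,0,0,0,0,-0.001,0,0.137,0,0,0,0,-0.001,0,0.137,0,0,0,0,-0.001,0,0.137,0,0,0,0,-0.001,0,0.137,0,0,0,0,-0.001,0,0.137,0,0,0,0],
  "squeeze": 50
}}

```text
t: 4.85
tool_pos: [0.4583, -0.3466, 0.023]
orientation: [-3.134, -0.207, 0.0]
force: [-0.3, 0.9, 0.5]
opening: 0.0077
gripper_force: 50.0
```

Request:
{"method": "move_arm", "body": {
  "deltas": [0,0,-0.03,0,0,0,0,0,0,-0.06,0,0,0,0,0,0,-0.06,0,0,0,0,0,0,-0.06,0,0,0,0]
}}

```text
t: 5.35
tool_pos: [0.4577, -0.3463, 0.0817]
orientation: [-3.134, -0.207, 0.002]
force: [-1.0, 0.4, -2.6]
opening: 0.0077
gripper_force: 50.0
```

```bash
cat > tr.py <<'E'
from h import *; from fit import *
def sdf(q):
    D=[]
    for c,h in [([k*.061,0,.02],[.004,.08,.02]) for k in(-1,1)]+[([0,k*.076,.02],[.065,.004,.02]) for k in(-1,1)]:
        e=np.abs(q-np.array(c))-h; D.append(np.linalg.norm(np.maximum(e,0),axis=1)+np.minimum(e.max(1),0))
    return np.min(D,0)
def fit6(Q,x0):
    # x,y,z, rotvec
    f=least_squares(lambda p:sdf(Ro.from_rotvec(p[3:]).inv().apply(Q-p[:3])),x0,loss="soft_l1",f_scale=.002)
    return f.x,np.median(abs(f.fun))
def wood(rgb,P,c,r=.13,zmin=.015):
    a=rgb.astype(int); return np.isfinite(P[...,0])&(np.hypot(P[...,0]-c[0],P[...,1]-c[1])<r)&(P[...,2]>zmin)&(P[...,2]<.2)&(a[...,0]-a[...,2]>35)&(a[...,0]>100)
E
python3 - <<'E'
from tr import *
x0=np.r_[np.load("tray.npy")[:2],.06,0,0,.132]; A=[]
for c in("scene","side"):
    rgb,d,P=cam(c); m=wood(rgb,P,x0[:2],.115,.045); Q=P[m]; A.append(Q); print(c,len(Q))
    for l in("ammonite","brush","card_tray"):
        r=robot.recognise(c,l)
        if r: u,v=[int(round(x)) for x in r[0]["uv"]]; print(l,r[0]["confidence"],P[v,u].round(3))
for Q in A+[np.vstack(A)]: print([v.round(4) for v in fit6(Q,x0)])
s=robot.read_state(); print(s["tool_pos"],s["force"])
E
```

```text
scene 839
ammonite 0.68 [ 0.379 -0.059  0.026]
brush 0.46 [0.376 0.105 0.015]
card_tray 0.91 [ 0.688 -0.351  0.005]
side 1213
ammonite 0.86 [ 0.362 -0.066  0.017]
brush 0.86 [0.38  0.089 0.014]
card_tray 0.86 [ 0.693 -0.338  0.006]
[array([ 0.449 , -0.272 ,  0.0611, -0.0137,  0.0037,  0.1336]), np.float64(0.0012)]
[array([ 0.4502, -0.2738,  0.0834, -0.0526, -0.3625,  0.0964]), np.float64(0.0024)]
[array([ 0.4496, -0.2732,  0.0643, -0.0689, -0.0287,  0.1311]), np.float64(0.0012)]
[ 0.45807269 -0.34651841  0.08247525] [-0.08197194  0.01140371 -1.79603675]
```

```bash
python3 - <<'E'
from h import *
Y=down(-.06-np.pi/2)
print(delta([.618,-.181,.083],Y))
s=dict(robot.read_state()); s["tool_pos"]=np.array([.618,-.181,.083]); s["orientation"]=Y.as_rotvec()
print(delta([.618,-.181,.033],Y,s),delta([.6245,-.0757,.033],Y,s),delta([.6245,-.0757,.024],Y,s))
E
```

```text
[ 0.1803 -0.1431 -0.0005 -0.0006  0.0006  0.1918]
[ 0.    0.    0.05 -0.    0.    0.  ] [ 0.0002 -0.1055  0.05   -0.      0.      0.    ] [ 0.0002 -0.1055  0.059  -0.      0.      0.    ]
```

Request:
{"method": "move_arm", "body": {
  "deltas": [0.04,-0.032,0,0,0,0.05,0,0.08,-0.064,0,0,0,0.1,0,0.12,-0.095,0,0,0,0.15,0,0.155,-0.123,0,0,0,0.18,0,0.18,-0.143,0,0,0,0.192,0,0.18,-0.143,0,0,0,0.192,0,0.18,-0.143,0.025,0,0,0.192,0,0.18,-0.143,0.05,0,0,0.192,0,0.18,-0.143,0.05,0,0,0.192,0,0.18,-0.143,0.05,0,0,0.192,0]
}}

```text
t: 7.0
tool_pos: [0.6181, -0.1821, 0.0339]
orientation: [3.14, -0.095, 0.001]
force: [-0.2, 0.2, -1.8]
opening: 0.0078
gripper_force: 50.0
```

```bash
python3 - <<'E'
from tr import *
s=robot.read_state(); print(s["tool_pos"],s["opening"])
c0=np.array([.6235,-.106]); x0=np.r_[c0,.01,0,0,-.06]
A=[];X=[]
for c in("scene","side"):
    rgb,d,P=cam(c); m=wood(rgb,P,c0,.115,.015)&(P[...,2]<.07); A.append(P[m]); 
    blue=rgb[...,2].astype(int)-rgb[...,0]>40
    ok=np.isfinite(P[...,0])&(P[...,0]>.42)&(P[...,0]<.85)&(P[...,1]>.03)&(P[...,1]<.38)&(P[...,2]>.07)&~blue
    X.append(P[ok])
for Q in A+[np.vstack(A)]: print("tray",len(Q),[v.round(4) for v in fit6(Q,x0)])
for Q in X+[np.vstack(X)]:
    f=least_squares(lambda p:dist(toh(p,Q)),[.631,.051,-.07],loss="cauchy",f_scale=.002); print("hop",f.x.round(4))
print(delta([.6245,-.0757,.033],down(-.06-np.pi/2)))
save("side2.png",rgb[60:270,180:460].repeat(2,0).repeat(2,1))
E
```

```text
[ 0.61805332 -0.18207058  0.03393403] 0.007804434176685096
tray 555 [array([ 6.241e-01, -1.073e-01,  1.210e-02, -1.000e-04, -5.000e-04,
       -6.190e-02]), np.float64(0.0007)]
tray 755 [array([ 6.247e-01, -1.082e-01,  1.160e-02, -4.500e-03, -5.000e-04,
       -6.060e-02]), np.float64(0.001)]
tray 1310 [array([ 0.6246, -0.1078,  0.012 , -0.0019, -0.0036, -0.0573]), np.float64(0.0009)]
hop [ 0.634   0.0497 -0.0572]
hop [ 0.6307  0.0485 -0.0705]
hop [ 0.6338  0.0495 -0.0583]
[-0.0008 -0.1065  0.0017  0.0008 -0.0023 -0.0005]
```

View pics/side2.png

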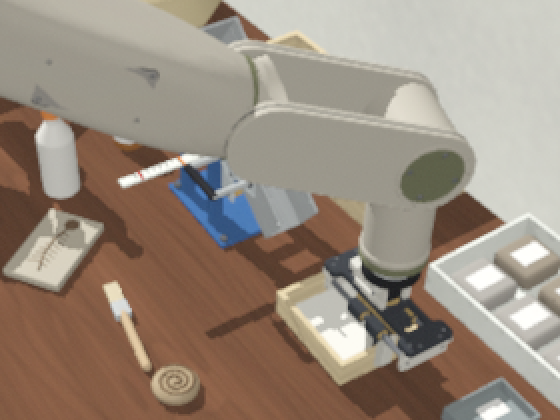

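Tray held level about 12 mm above the bench in front of the lip (side picture ~(330,330)). I'll slide it under the lip, lower it and release.

Request:
{"method": "move_arm", "body": {
  "deltas": [0,-0.04,0,0,0,0,0,0,-0.075,0,0,0,0,0,0,-0.1,0,0,0,0,0,0,-0.107,0,0,0,0,0,0,-0.107,0.006,0,0,0,0,0,-0.107,0.011,0,0,0,0,0,-0.107,0.011,0,0,0,0,0,-0.107,0.011,0,0,0,0.2,0,-0.107,0.011,0,0,0,0.45,0,-0.107,0.011,0,0,0,0.45]
}}

```text
t: 8.35
tool_pos: [0.6243, -0.0749, 0.0218]
orientation: [-3.14, 0.095, 0.0]
force: [0.5, -0.0, 0.7]
opening: 0.0332
gripper_force: 0.0
```

```bash
python3 - <<'E'
from tr import *
s=robot.read_state(); print(s["tool_pos"],s["opening"],s["force"])
c0=np.array([.630,-.001]); x0=np.r_[c0,.0,0,0,-.06]; A=[]
for c in("scene","side"):
    rgb,d,P=cam(c); m=wood(rgb,P,c0,.115,.012)&(P[...,2]<.055); A.append(P[m]); 
for Q in A+[np.vstack(A)]: 
    x=fit6(Q,x0)[0]; print("tray",len(Q),x.round(4), "lip in tray",toh(x[[0,1,5]],np.array([.633,.0495,0])).round(4))
E
```

```text
[ 0.62430884 -0.07491991  0.02181523] 0.03319688769587558 [ 0.45501426 -0.00929575  0.67260627]
tray 304 [ 6.312e-01 -1.000e-03  6.000e-04 -4.100e-03 -1.950e-02 -5.830e-02] lip in tray [-0.0011  0.0505  0.    ]
tray 600 [ 0.6311 -0.0018  0.0016 -0.0064 -0.0201 -0.0605] lip in tray [-0.0012  0.0513  0.    ]
tray 904 [ 0.6309 -0.0014  0.0012 -0.0038 -0.0118 -0.0564] lip in tray [-0.0008  0.051   0.    ]
```

Request:
{"method": "move_arm", "body": {
  "deltas": [0,0,-0.03,0,0,0,0.45,0,0.01,-0.09,0,0,0,0.5,0,0.03,-0.15,0,0,0,0.5,0,0.05,-0.21,0,0,0,0.5,0,0.05,-0.23,0,0,0,0.5,0,0.05,-0.23,0,0,0,0.5]
}}

```text
t: 9.2
tool_pos: [0.6226, -0.125, 0.2548]
orientation: [3.139, -0.095, 0.007]
force: [1.1, -0.9, -0.6]
opening: 0.0466
gripper_force: 0.0
```

```bash
python3 - <<'E'
from tr import *
p=np.array([.6335,.0495,-.06]); np.save("hop.npy",p)
for c in("scene","side"):
    z=np.load(c+".npz"); P=z["P"]; rgb=z["rgb"].astype(int); q=toh(p,P.reshape(-1,3)).reshape(P.shape)
    m=np.isfinite(q[...,0])&(q[...,0]>-.09)&(q[...,0]<.1)&(q[...,1]>0)&(q[...,1]<.13)&(q[...,2]>.15)
    Q=q[m]
    for y in np.arange(0,.13,.02):
        k=Q[(Q[:,1]>=y)&(Q[:,1]<y+.02)]
        if len(k)>3: print(c,round(y,2),len(k),np.percentile(k[:,2],[50,98,100]).round(3))
    d=np.isfinite(q[...,0])&(rgb.max(-1)<75)&(abs(q[...,0]+.105)<.03)&(abs(q[...,1]-.062)<.06)&(abs(q[...,2]-.166)<.03)
    print(c,"bar",d.sum(),np.percentile(q[d],[5,50,95],axis=0).round(4).tolist())
s=robot.read_state(); print(s["tool_pos"])
def pose(gx,th,along=.006,up=0):
    z=np.array([np.sin(th),0,-np.cos(th)]);y=np.array([np.cos(th),0,np.sin(th)]); x=np.cross(y,z)
    R=Ro.from_euler("z",p[2])*Ro.from_matrix(np.stack([x,y,z],1))
    return tow(p,np.array([gx,.062,.166])+z*(along-up)),R
th=np.radians(20)
P0,R0=pose(-.105,th,up=.12); print(P0,delta(P0,R0))
E
```

```text
scene 0.02 60 [0.172 0.187 0.187]
scene 0.04 211 [0.19  0.196 0.198]
scene 0.06 114 [0.174 0.199 0.203]
scene 0.08 79 [0.186 0.215 0.217]
scene 0.1 82 [0.198 0.23  0.231]
scene 0.12 60 [0.204 0.269 0.271]
scene bar 23 [[-0.1079, 0.0345, 0.169], [-0.1049, 0.0472, 0.1726], [-0.0999, 0.0636, 0.1739]]
side 0.0 27 [0.154 0.167 0.176]
side 0.02 206 [0.171 0.188 0.192]
side 0.04 214 [0.187 0.195 0.197]
side 0.06 105 [0.184 0.203 0.206]
side 0.08 217 [0.175 0.219 0.225]
side 0.1 261 [0.179 0.23  0.237]
side 0.12 150 [0.194 0.269 0.271]
side bar 71 [[-0.1114, 0.031, 0.1652], [-0.1077, 0.068, 0.1699], [-0.1021, 0.0996, 0.1732]]
[ 0.62263257 -0.1250097   0.25477307]
[0.49348658 0.12002267 0.27312496] [-0.1437 -0.2367 -0.0193 -0.2692  0.2711 -1.5542]
```

Request:
{"method": "move_arm", "body": {
  "deltas": [-0.1437,-0.2367,-0.0193,-0.2692,0.2711,-1.5542,0.5,-0.1437,-0.2367,-0.0193,-0.2692,0.2711,-1.5542,0.5,-0.1437,-0.2367,-0.0193,-0.2692,0.2711,-1.5542,0.5,-0.1437,-0.2367,-0.0193,-0.2692,0.2711,-1.5542,0.5,-0.1437,-0.2367,-0.0193,-0.2692,0.2711,-1.5542,0.5,-0.1437,-0.2367,-0.0193,-0.2692,0.2711,-1.5542,0.5,-0.1437,-0.2367,-0.0193,-0.2692,0.2711,-1.5542,0.5,-0.1437,-0.2367,-0.0193,-0.2692,0.2711,-1.5542,0.5,-0.1437,-0.2367,-0.0193,-0.2692,0.2711,-1.5542,0.5,-0.1437,-0.2367,-0.0193,-0.2692,0.2711,-1.5542,0.5,-0.1437,-0.2367,-0.0193,-0.2692,0.2711,-1.5542,0.5]
}}

```text
t: 10.58
tool_pos: [0.4917, 0.1205, 0.27]
orientation: [2.094, 1.968, 0.341]
force: [-0.4, 0.4, -1.0]
opening: 0.0466
gripper_force: 0.0
```

```bash
cat > gp.py <<'E'
from tr import *
p=np.load("hop.npy")
def pose(gx,th,along=.006,up=0):
    z=np.array([np.sin(th),0,-np.cos(th)]);y=np.array([np.cos(th),0,np.sin(th)]); x=np.cross(y,z)
    R=Ro.from_euler("z",p[2])*Ro.from_matrix(np.stack([x,y,z],1))
    return tow(p,np.array([gx,.062,.166])+z*(along-up)),R
th=np.radians(20)
E
python3 - <<'E'
from gp import *
s=robot.read_state(); print(s["tool_pos"],s["opening"],s["t"])
rgb,d,P=cam("wrist"); save("w3.png",rgb); q=toh(p,P.reshape(-1,3)).reshape(P.shape)
D=np.isfinite(q[...,0])&(rgb.max(-1)<70)&(abs(q[...,0]+.105)<.03)&(abs(q[...,1]-.062)<.06)&(abs(q[...,2]-.166)<.02)
print("bar",D.sum(),np.percentile(q[D],[3,50,97],axis=0).round(4).tolist() if D.any() else "")
x=rgb.astype(int); w=np.isfinite(q[...,0])&(abs(q[...,2]-.160)<.008)&(abs(q[...,1]-.124)<.02)&(q[...,0]<-.05)
red=w&(x[...,0]-x[...,1]>60); print("red",red.sum(),[ (q[red&(abs(q[...,0]-c)<.01)]).mean(0).round(4).tolist() for c in (-.168,)])
W=q[w]; print("scale",len(W), W.min(0).round(3),W.max(0).round(3))
print(delta(*pose(-.105,th)))
E
```

```text
[0.49172987 0.12051688 0.27000447] 0.04657937500906408 10.575
bar 1272 [[-0.1108, 0.034, 0.1686], [-0.1067, 0.0659, 0.1721], [-0.1007, 0.0928, 0.1738]]
red 286 [[-0.1677, 0.1311, 0.1616]]
scale 5262 [-0.2    0.104  0.153] [-0.05   0.144  0.168]
[-0.0005  0.0032  0.1179 -0.0065 -0.0006 -0.0016]
```

View pics/w3.png

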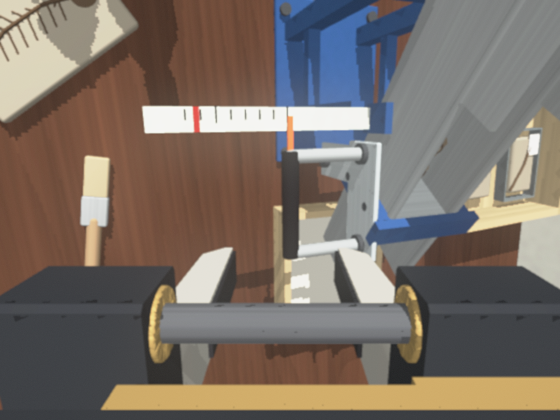

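The wrist picture shows the bar at (290,205) midway between the fingers, the red line at (196,119) and the orange pointer at (290,125), matching the model. I'll descend along the tool axis and close.

Request:
{"method": "move_arm", "body": {
  "deltas": [0,0.003,0.04,-0.006,0,0,0.5,0,0.003,0.08,-0.006,0,0,0.5,0,0.003,0.105,-0.006,0,0,0.5,0,0.003,0.118,-0.006,0,0,0.5,0,0.003,0.118,-0.006,0,0,0.5,0,0.003,0.118,-0.006,0,0,0,0,0.003,0.118,-0.006,0,0,0,0,0.003,0.118,-0.006,0,0,0,0,0.003,0.118,-0.006,0,0,0,0,0.003,0.118,-0.006,0,0,0],
  "squeeze": 40
}}

```text
t: 11.88
tool_pos: [0.5344, 0.1182, 0.1616]
orientation: [2.087, 1.966, 0.349]
force: [-5.5, -0.9, 4.2]
opening: 0.0119
gripper_force: 40.0
```

```bash
python3 - <<'E'
from gp import *
s=robot.read_state(); print(s["tool_pos"],s["opening"],s["gripper_force"],s["force"])
R=Ro.from_rotvec(s["orientation"]); print("grasp pt hopper",toh(p,(np.array(s["tool_pos"])-R.apply([0,0,.006]))[None]).round(4))
v=tow(p,[-.063,0,0])-tow(p,[0,0,0]); print("pull tool",R.inv().apply(v).round(4))
E
```

```text
[0.53444824 0.11817099 0.16159611] 0.011915241111715916 39.99923050403595 [-5.51591891 -0.91586383  4.21860322]
grasp pt hopper [[-0.105   0.0626  0.1672]]
pull tool [ 0.     -0.0592 -0.0216]
```

Request:
{"method": "move_arm", "body": {
  "deltas": [0,-0.0085,-0.0031,0,0,0,0,0,-0.017,-0.0062,0,0,0,0,0,-0.0255,-0.0093,0,0,0,0,0,-0.034,-0.0124,0,0,0,0,0,-0.0425,-0.0155,0,0,0,0,0,-0.051,-0.0186,0,0,0,0,0,-0.0565,-0.0206,0,0,0,0,0,-0.0592,-0.0216,0,0,0,0,0,-0.0592,-0.0216,0,0,0,0,0,-0.0592,-0.0216,0,0,0,0]
}}

```text
t: 13.12
tool_pos: [0.4726, 0.1215, 0.1617]
orientation: [2.085, 1.964, 0.351]
force: [9.0, -0.9, -5.6]
opening: 0.012
gripper_force: 40.0
```

```bash
cat > chk.py <<'E'
from gp import *
import sys
s=robot.read_state(); R=Ro.from_rotvec(s["orientation"])
print(s["t"],s["gripper_force"],s["force"],"grasp pt hopper",toh(p,(np.array(s["tool_pos"])-R.apply([0,0,.006]))[None]).round(4))
rgb,d,P=cam("wrist"); q=toh(p,P.reshape(-1,3)).reshape(P.shape); x=rgb.astype(int)
w=np.isfinite(q[...,0])&(abs(q[...,2]-.162)<.01)&(abs(q[...,1]-.124)<.025)&(q[...,0]<-.04)
org=w&(x[...,0]-x[...,2]>80)&(x[...,1]>x[...,2]+25); red=w&(x[...,0]-x[...,1]>80)&~org&(abs(q[...,0]+.168)<.015)
for n,m in(("orange",org),("red",red)):
    if m.any(): print(n,m.sum(),np.median(q[m],0).round(4), np.percentile(q[m][:,0],[5,95]).round(4))
sr,_,_=cam("side"); sc,_,_=cam("scene"); 
a=cv2.resize(sr[90:240,220:400],None,fx=2.2,fy=2); b=cv2.resize(rgb,(396,300)); 
save(sys.argv[1],np.vstack([a,b])); 
E
python3 chk.py c1.png
```

```text
13.125 39.99527871608734 [ 9.03347787 -0.87795695 -5.5679317 ] grasp pt hopper [[-0.1671  0.0623  0.1673]]
orange 653 [-0.1671  0.1216  0.1676] [-0.1689 -0.165 ]
red 264 [-0.1685  0.1331  0.1615] [-0.1696 -0.1664]
```

View pics/c1.png

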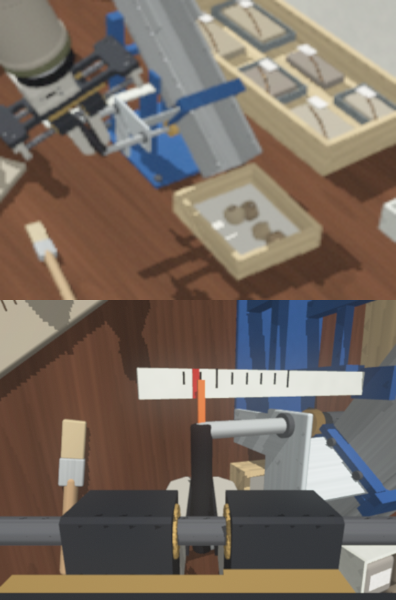

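Pointer about 1.5 mm short of the red line, and chunks in the tray around (250,220). I'll trim slightly, wait, and count them.

Request:
{"method": "move_arm", "body": {
  "deltas": [0,-0.001,-0.0003,0,0,0,0,0,-0.001,-0.0003,0,0,0,0,0,-0.001,-0.0003,0,0,0,0,0,-0.001,-0.0003,0,0,0,0,0,-0.001,-0.0003,0,0,0,0,0,-0.001,-0.0003,0,0,0,0,0,-0.001,-0.0003,0,0,0,0,0,-0.001,-0.0003,0,0,0,0]
}}

```text
t: 14.28
tool_pos: [0.4716, 0.1216, 0.1617]
orientation: [2.085, 1.964, 0.351]
force: [8.3, -1.7, -4.0]
opening: 0.0119
gripper_force: 40.0
```

```bash
python3 chk.py c2x.png; python3 - <<'E'
from gp import *
sr,_,P=cam("side"); sc,_,P2=cam("scene")
for c,Pc in(("side",P),("scene",P2)):
    for k in (1,):
        for r in robot.recognise(c,"chunk%d"%k): u,v=[int(round(t)) for t in r["uv"]]; print(c,(u,v),round(r["confidence"],2),toh(p,Pc[v,u][None]).round(3))
x=np.load("tray.npy"); c0=np.array([.631,-.0014]); A=[]
for rg,Pc in((sc,P2),(sr,P)): m=wood(rg,Pc,c0,.115,.012)&(Pc[...,2]<.055); A.append(Pc[m])
t=fit6(np.vstack(A),np.r_[c0,0,0,0,-.06])[0]; print("tray",t.round(4),"lip",toh(t[[0,1,5]],tow(p,np.zeros(3))[None]).round(4))
a=cv2.resize(sr[130:230,270:400],(780,600),interpolation=cv2.INTER_CUBIC); save("c2.png",cv2.resize(a,(600,460)))
E
```

```text
14.275 39.99538064002991 [ 8.26646852 -1.65882491 -4.02853437] grasp pt hopper [[-0.168   0.0623  0.1673]]
orange 652 [-0.1681  0.1216  0.1676] [-0.1699 -0.1659]
red 230 [-0.1689  0.1339  0.1617] [-0.1699 -0.1664]
side (339, 206) 0.61 [[ 0.    -0.089  0.026]]
side (346, 209) 0.58 [[ 0.009 -0.112  0.029]]
side (329, 201) 0.5 [[-0.013 -0.056  0.024]]
scene (229, 256) 0.55 [[ 0.033 -0.009  0.122]]
scene (223, 254) 0.46 [[ 0.014 -0.104  0.035]]
scene (320, 256) 0.38 [[-0.253  0.066  0.013]]
tray [ 0.6308 -0.0014  0.001  -0.0034 -0.0059 -0.0607] lip [[-0.0004  0.0509  0.    ]]
```

View pics/c2.png

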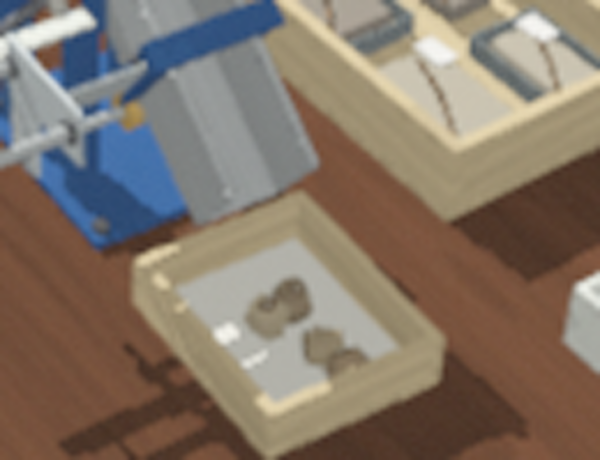

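Four chunks lie in the tray, at (268,315), (293,298), (325,345) and (348,360) in the crop. The pointer is on the red line, and the tray is flat with the lip over its inside. Handing in.

```bash
python3 -c "
from plant import robot
print(robot.close_job())"
```

```text
the job is handed in; nothing more can be done
None
```

The job is handed in at about 14 s: all four chunks lie in the tray under the lip and the gripper is still holding the gate within about 1 mm of the red line; the judge's verdict was not shown.

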